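# Start the dust extractor for sanding

### The arm

A 6-joint arm with a two-finger parallel gripper is mounted at the origin on the work surface. World frame = base frame: x ahead of the robot, y to its left, z up, the work surface at z = 0. Lengths are in m, angles in rad, forces in N, time in s.
With the tool pointing down it reaches from about 0.3 to 0.875 m from the base axis. Payload 6.4 kg.
Tool frame: the origin (TCP) lies on the centre line of the jaws, within the pads' length; the fingertips stand ctrl.tip_extent ahead of it and the grasp point (between the pads) lies 8 mm behind it (ctrl.tip_extent is the distance from the TCP to the fingertips, in m); z points along the fingers, y is the line along which they close (so a half turn about z gives the same grasp; the last joint's range is limited). The gripper opens to 85 mm and grips with 20 to 120 N. Pads are 22 mm wide; open, the fingers measure 114 mm over their backs; the gripper's body (76 mm by 85 mm) begins 54 mm behind the grasp point. The pads swing forward as they close: fully open they stand 13 mm farther back than shut.
Start: joints at [-0.206, 0.181, 1.607, -0, 1.354, -0.206], TCP at [0.575, 0, 0.242] pointing down, gripper open.
Joint ranges: [-2.99, 2.99], [-0.89, 2.07], [0.3, 2.58], [-1.14, 4.28], [0, 2.63], [-3.12, 3.12]. Speed limits (rad/s): [2.57, 2.57, 3.01, 3.14, 3.14, 3.14].

### API

Orientations are given as a unit quaternion [w, x, y, z].
In Python, from bench import ctrl gives the robot as it stands.
- The arm moves only by the shell command python3 -m handwheel 'ROWS'. ROWS is JSON, a list of rows, each a list of 7 numbers: the turn, a rotation vector about the tool's x, y, z as a fraction of full scale, then the shift along the tool's x, y, z as a fraction of full scale, then the opening, from 0 (shut) to 1 (fully open). In form: [[rx, ry, rz, x, y, z, jaw], ...]. A call has exactly 8 rows; each row shifts and turns the commanded pose from where the row before left it, along the tool's axes as they then stand; what a row does not reach is not made up. Full scale, the value 1, is 300 mm for a shift and pi rad for a turn. A row lasts 1/10 s, in which the tool goes at most 50 mm and 8.59 degrees, less where a joint would pass 70% of its speed; a pose out of reach is approached as far as the arm can. A call with a number of a shift or a turn outside -1 to 1 is refused whole. A call with a gripper value outside its range is refused whole. The fingers move at their own pace and stop on an object; the grip force is fixed at half the most. Time passes only in rows, so rows that do not move let the fingers close, or fill a call up. It gives the time, the measured TCP pose, the force, the opening and the grip force at its end, in the units of the state.
- ctrl.get_obs(): the state, without advancing time (a new reading comes with each control period).
- ctrl.camera(name): name is "scene" or "side" or "wrist"; returns the picture (400x640x3 uint8, blue, green, red); there is no depth.
- ctrl.camera_model(name): a dict with "camera_matrix" (3x3 intrinsics, pixels), "cam_to_world" (4x4, takes a point from camera to world coordinates). Camera axes: x right, y up, looking along -z (the intrinsics and any distortion apply to the point x, -y, -z); pixel columns grow to the right and rows downward; lengths in m; the calibration is good to about 2 mm. A picture is of the moment at which its call begins: read the wrist's pose just before it. camera_model takes no time and is no camera call; for the wrist camera it gives the pose at the moment of the call.
- ctrl.hand_in(): hands the job in; it is judged then, once.
The state is a dict: "time_s": time; "q": joint angles; "dq": joint speeds; "joint_efforts": joint torques, N m; "eef_pos": TCP position; "eef_rot": TCP orientation; "wrist_force": force on the tool from outside, world axes, zero at the start; "torque": the same for the moment, N m; "opening": opening from 0.0 (shut) to 1.0 (fully open); "grasp_force": force on a finger pad.
Only numpy, scipy, OpenCV 4.12 (cv2) and the standard library are available. Lean on these libraries where they do the work, as an engineer would, in place of code of your own. Each camera call takes 0.05 s, during which the arm holds its last target. There are 200 camera calls.

### The job

Get the dust extractor running before the sanding starts: on its black control pad, press the long bar key to select the sander's hose, let it come back up, then press the large round key to start the machine and let it come up too. Press each key gently, only until its dome clicks and gives way, no further, and do not press the small square key, which is the stop key.

Things in the scene. Friction and masses are not known exactly. Their poses are not given: they have to be found in the camera images.
- pad: Black plastic control pad of the dust extractor, lying fixed and level on the bench: 150 mm (its x) by 220 mm (its y) by 45 mm high. Origin at the centre of its underside, z up. It carries three grey keys that stand 14 mm proud of its flat top, and a dark green display window at the back. It may lie on the robot's left or right, turned up to 25 degrees; the grey battery charger of like size beside it is not part of the job.
- bar_key_top (a point): Centre of the top face of the bar key, grey, 24 mm (pad x) by 62 mm (pad y), at (-20, -50, 59) mm in the pad's frame when up. It moves only straight down (9 mm to its hard stop) and springs back up by itself. Pressing force against travel: about 1 N at first touch, rising to a peak of 4 N at 2 mm; there the dome snaps and the force drops to 2.3 N at 5 mm (the click, felt from about 3 mm on); it then rises again to 4 N at 6.7 mm, 5 N at 7 mm, 9.5 N at 8 mm and 13 N at 8.5 mm.
- round_key_top (a point): Centre of the top face of the large round key, grey, 40 mm across, at (-20, 60, 59) mm in the pad's frame when up. It acts like the bar key: 4 N peak at 2 mm, drop to 2.3 N at 5 mm, stiff beyond 7 mm, hard stop at 9 mm.
- small_key_top (a point): Centre of the top face of the small square stop key, grey, 22 mm by 22 mm, at (45, 45, 59) mm in the pad's frame, with the same dome. Not to be pressed.

How it is judged:
By the outcome, as a careful person would: the job done as asked, in the order asked, and still so for the second after the job is handed in, with the robot touching nothing.
It also fails if it takes over 58 s, if anything falls off the work surface, if the arm or the gripper's body presses on something with over 40 N, if the wrist force passes 120 N, or if a joint passes its speed limit or range.

## Working session

There is one attempt and no reset: what is moved stays moved. The work goes in short steps, Python scripts to look and compute and a shell command to move; the robot and the scene stay as the last step left them, time stands still between calls to the robot, and variables do not carry over. Pictures are saved under pics/ and viewed, at most 10 in all, crops included, and the job is handed in when it is done.

```bash
mkdir -p pics; python3 - <<'E'
from bench import ctrl
import cv2
o=ctrl.get_obs();print(o['time_s'],o['eef_pos'],o['eef_rot'],o['opening'],o['wrist_force'],ctrl.tip_extent)
for n in("scene","wrist"):
    cv2.imwrite(f'pics/{n}0.png',ctrl.camera(n))
    m=ctrl.camera_model(n);print(n,m)
E
```

```text
0.0 [5.74475948e-01 1.26491691e-04 2.41389031e-01] [-7.30993414e-04  7.07114480e-01  7.07098547e-01 -4.70870331e-04] 0.9997142287615165 [0.21410524 0.24357407 0.18003026] 0.011
scene {'camera_matrix': array([[411.23756879,   0.        , 321.01350509],
       [  0.        , 411.23756879, 202.51318659],
       [  0.        ,   0.        ,   1.        ]]), 'cam_to_world': array([[-0.88031246, -0.26173483,  0.3956575 ,  0.92967691],
       [ 0.47428989, -0.46808249,  0.74561913,  0.73232715],
       [-0.00995414,  0.84403416,  0.53619703,  0.59928719],
       [ 0.        ,  0.        ,  0.        ,  1.        ]])}
wrist {'camera_matrix': array([[326.55291668,   0.        , 320.98776541],
       [  0.        , 326.55291668, 201.51669845],
       [  0.        ,   0.        ,   1.        ]]), 'cam_to_world': array([[ 0.99999815,  0.00101555,  0.00163213,  0.57616535],
       [-0.0014328 ,  0.95980804,  0.28065366,  0.07264508],
       [-0.00128151, -0.28065548,  0.95980772,  0.37160524],
       [ 0.        ,  0.        ,  0.        ,  1.        ]])}
```

View pics/scene0.png

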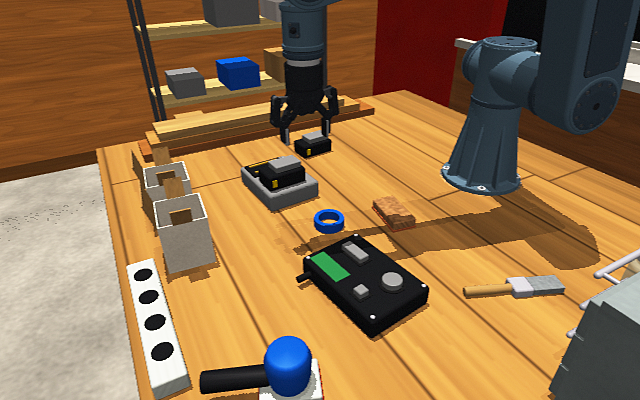

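View pics/wrist0.png

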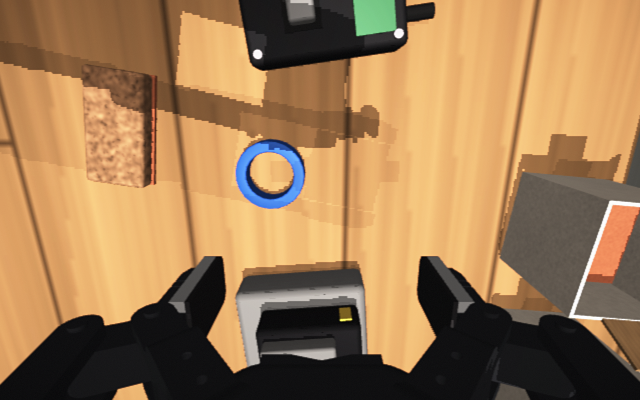

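The pad is on the robot's left. In the scene picture the bar key is at about (355,251), the round key at (393,281), the stop key at (361,291), and the green window faces away from the robot. In the wrist view only its right edge shows, at the top.

```bash
cat > h.py <<'E'
import numpy as np
from scipy.optimize import least_squares
K3=np.array([[-.02,-.05,.059],[-.02,.06,.059],[.045,.045,.059]])
def ray(m,uv,z):
    K=m['camera_matrix'];T=m['cam_to_world']
    d=T[:3,:3]@np.array([(uv[0]-K[0,2])/K[0,0],-(uv[1]-K[1,2])/K[1,1],-1])
    return T[:3,3]+d*(z-T[2,3])/d[2]
def fit(W,P=K3):
    f=lambda p:(np.array([[np.cos(p[2]),-np.sin(p[2])],[np.sin(p[2]),np.cos(p[2])]])@P[:,:2].T).T+p[:2]-W[:,:2]
    r=least_squares(lambda p:f(p).ravel(),[.55,.3,0]);return r.x,f(r.x)
E
python3 - <<'E'
from bench import ctrl
import numpy as np
from h import *
m=ctrl.camera_model('scene')
W=np.array([ray(m,u,.059) for u in [(356,249),(393,279),(361,289)]])
print(W);print(fit(W))
E
```

```text
[[0.55297424 0.17503897 0.059     ]
 [0.54010273 0.2848607  0.059     ]
 [0.60746592 0.27793025 0.059     ]]
(array([0.56731735, 0.22754037, 0.11617823]), array([[ 2.73780021e-04,  5.20109173e-04],
       [ 3.94412608e-04, -4.31430707e-05],
       [-6.68192628e-04, -4.76966104e-04]]))
```

```bash
python3 -m handwheel '[[0,0,0,0.08,-0.014,0,0],[0,0,0,0.1,-0.014,0,0],[0,0,0,0.1,-0.014,0,0],[0,0,0,0.1,-0.014,0,0],[0,0,0,0.07,-0.014,0,0],[0,0,0,0,0,0,0],[0,0,0,0,0,0,0],[0,0,0,0,0,0,0]]'; python3 - <<'E'
from bench import ctrl
import cv2
from h import *
o=ctrl.get_obs();m=ctrl.camera_model('wrist');cv2.imwrite('pics/w1.png',ctrl.camera('wrist'))
print(o['eef_pos'],o['wrist_force'],o['opening'])
p=[.567,.2275,.116];c,s=np.cos(p[2]),np.sin(p[2])
T=m['cam_to_world'];K=m['camera_matrix']
for k in K3:
    w=np.array([p[0]+c*k[0]-s*k[1],p[1]+s*k[0]+c*k[1],k[2]])
    q=T[:3,:3].T@(w-T[:3,3]);print(w,K[0,2]+K[0,0]*q[0]/-q[2],K[1,2]-K[1,1]*q[1]/-q[2])
E
```

```text
time_s: 0.9
eef_pos: [0.5541, 0.1341, 0.2421]
eef_rot: [0.0, 0.707, 0.707, -0.0]
wrist_force: [-0.3, -0.2, 0.3]
opening: -0.001
grasp_force: 0.0
[0.55412834 0.13414912 0.24205811] [-0.25260555 -0.18113871  0.29705927] -0.0013136635991208522
[0.55292141 0.17552122 0.059     ] 318.20026625436776 140.202005057239
[0.54019001 0.28478197 0.059     ] 302.70169422089583 10.558664750216707
[0.60648928 0.27740588 0.059     ] 380.0092602069371 20.02645164975806
```

View pics/w1.png

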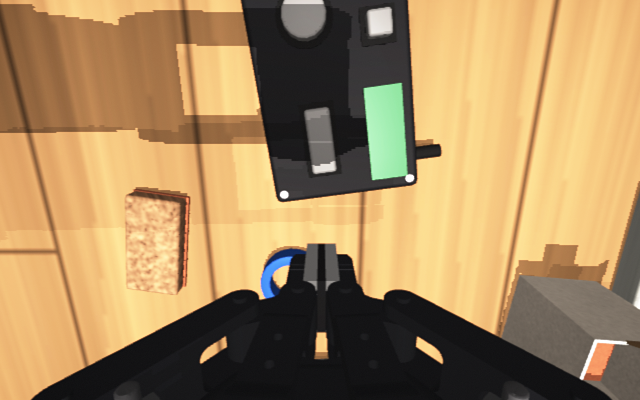

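The shut fingertips are about 16 mm wide. The keys appear at (320,141), (303,14) and (380,22), within about 3 px of the prediction, so the pose holds. I'm moving to hover over the bar key.

```bash
python3 -m handwheel '[[0,0,0,0.046,-0.002,0.08,0],[0,0,0,0.046,-0.002,0.09,0],[0,0,0,0.046,0,0.1,0],[0,0,0,0,0,0.1,0],[0,0,0,0,0,0.1,0],[0,0,0,0,0,0.05,0],[0,0,0,0,0,0,0],[0,0,0,0,0,0,0]]'
```

```text
time_s: 1.75
eef_pos: [0.5536, 0.176, 0.0872]
eef_rot: [0.0, 0.707, 0.707, 0.0]
wrist_force: [0.4, -0.1, 0.2]
opening: 0.001
grasp_force: 0.0
```

```bash
python3 -m handwheel '[[0,0,0,0,0,0.01,0],[0,0,0,0,0,0.01,0],[0,0,0,0,0,0.01,0],[0,0,0,0,0,0.005,0],[0,0,0,0,0,0,0],[0,0,0,0,0,0,0],[0,0,0,0,0,0,0],[0,0,0,0,0,0,0]]'
```

```text
time_s: 2.55
eef_pos: [0.5529, 0.1764, 0.0759]
eef_rot: [0.0, 0.707, 0.707, 0.0]
wrist_force: [0.6, -0.4, 0.5]
opening: 0.004
grasp_force: 0.0
```

```bash
python3 -m handwheel '[[0,0,0,0,0,0.005,0],[0,0,0,0,0,0.005,0],[0,0,0,0,0,0.003,0],[0,0,0,0,0,0,0],[0,0,0,0,0,0,0],[0,0,0,0,0,0,0],[0,0,0,0,0,0,0],[0,0,0,0,0,0,0]]'
```

```text
time_s: 3.35
eef_pos: [0.5528, 0.1764, 0.0719]
eef_rot: [0.0, 0.707, 0.707, 0.0]
wrist_force: [-0.1, 0.0, 0.0]
opening: -0.0
grasp_force: 0.0
```

```bash
python3 -m handwheel '[[0,0,0,0,0,0.005,0],[0,0,0,0,0,0,0],[0,0,0,0,0,0,0],[0,0,0,0,0,0,0],[0,0,0,0,0,0,0],[0,0,0,0,0,0,0],[0,0,0,0,0,0,0],[0,0,0,0,0,0,0]]'
```

```text
time_s: 4.15
eef_pos: [0.5528, 0.1764, 0.0704]
eef_rot: [-0.0, 0.707, 0.707, -0.0]
wrist_force: [-0.0, -0.1, -0.8]
opening: 0.001
grasp_force: 0.0
```

```bash
python3 -m handwheel '[[0,0,0,0,0,0.004,0],[0,0,0,0,0,0,0],[0,0,0,0,0,0,0],[0,0,0,0,0,0,0],[0,0,0,0,0,0,0],[0,0,0,0,0,0,0],[0,0,0,0,0,0,0],[0,0,0,0,0,0,0]]'
```

```text
time_s: 4.95
eef_pos: [0.5529, 0.1765, 0.0693]
eef_rot: [0.0, 0.707, 0.707, 0.0]
wrist_force: [-0.5, -0.3, 4.0]
opening: 0.002
grasp_force: 1.6
```

```bash
python3 -m handwheel '[[0,0,0,0,0,0.004,0],[0,0,0,0,0,0,0],[0,0,0,0,0,0,0],[0,0,0,0,0,0,0],[0,0,0,0,0,0,0],[0,0,0,0,0,0,0],[0,0,0,0,0,0,0],[0,0,0,0,0,0,0]]'
```

```text
time_s: 5.75
eef_pos: [0.5529, 0.1764, 0.0681]
eef_rot: [0.0, 0.707, 0.707, 0.0]
wrist_force: [-1.2, -0.3, 4.2]
opening: 0.0
grasp_force: 2.0
```

```bash
python3 -m handwheel '[[0,0,0,0,0,0.003,0],[0,0,0,0,0,0,0],[0,0,0,0,0,0,0],[0,0,0,0,0,0,0],[0,0,0,0,0,0,0],[0,0,0,0,0,0,0],[0,0,0,0,0,0,0],[0,0,0,0,0,0,0]]'
```

```text
time_s: 6.55
eef_pos: [0.5529, 0.1764, 0.0671]
eef_rot: [0.0, 0.707, 0.707, 0.0]
wrist_force: [0.7, 0.3, 3.8]
opening: -0.003
grasp_force: 1.8
```

```bash
python3 -m handwheel '[[0,0,0,0,0,0.003,0],[0,0,0,0,0,0,0],[0,0,0,0,0,0,0],[0,0,0,0,0,0,0],[0,0,0,0,0,0,0],[0,0,0,0,0,0,0],[0,0,0,0,0,0,0],[0,0,0,0,0,0,0]]'
```

```text
time_s: 7.35
eef_pos: [0.5529, 0.1764, 0.0662]
eef_rot: [0.0, 0.707, 0.707, 0.0]
wrist_force: [1.3, 0.9, 3.9]
opening: -0.004
grasp_force: 1.4
```

```bash
python3 -m handwheel '[[0,0,0,0,0,0.003,0],[0,0,0,0,0,0,0],[0,0,0,0,0,0,0],[0,0,0,0,0,0,0],[0,0,0,0,0,0,0],[0,0,0,0,0,0,0],[0,0,0,0,0,0,0],[0,0,0,0,0,0,0]]'; python3 - <<'E'
from bench import ctrl
import cv2
for i in range(4):
    cv2.imwrite('pics/s2.png',ctrl.camera('side'));o=ctrl.get_obs();print(o['eef_pos'][2],o['wrist_force'][2],o['grasp_force'])
E
```

```text
time_s: 8.15
eef_pos: [0.5527, 0.1764, 0.0653]
eef_rot: [-0.0, 0.707, 0.707, -0.0]
wrist_force: [1.7, -0.9, 1.8]
opening: -0.003
grasp_force: 1.2
0.0652293171161048 1.7234674255998308 1.1698973178863525
0.06525476638167632 1.6290189958827421 1.169669609516859
0.06526238558031015 2.4877533272090497 1.1694854870438576
0.06527262404793577 2.4817018265317334 1.169359479099512
```

The bar key has clicked: finger force peaked at about 2 × 2 N and fell to 2 × 1.17 ≈ 2.3 N, the trough at about 5 mm. I'm releasing it and moving above the round key.

```bash
python3 -m handwheel '[[0,0,0,0,0,-0.02,0],[0,0,0,0,0,-0.04,0],[0,0,0,0,0,-0.04,0],[0,0,0,0,0,0,0],[0,0,0,0,0,0,0],[0,0,0,0,0,0,0],[0,0,0,0,0,0,0],[0,0,0,0,0,0,0]]'
```

```text
time_s: 9.15
eef_pos: [0.5525, 0.1764, 0.0948]
eef_rot: [-0.0, 0.707, 0.707, -0.0]
wrist_force: [-0.6, 0.7, 0.3]
opening: -0.001
grasp_force: 0.0
```

```bash
python3 -m handwheel '[[0,0,0,0.07,-0.01,0,0],[0,0,0,0.1,-0.01,0,0],[0,0,0,0.1,-0.012,0,0],[0,0,0,0.09,-0.01,0,0],[0,0,0,0,0,0,0],[0,0,0,0,0,0.02,0],[0,0,0,0,0,0.02,0],[0,0,0,0,0,0,0]]'
```

```text
time_s: 9.95
eef_pos: [0.5394, 0.2831, 0.0816]
eef_rot: [-0.001, 0.708, 0.707, -0.001]
wrist_force: [-0.1, -0.4, 0.3]
opening: -0.0
grasp_force: 0.0
```

```bash
python3 -m handwheel '[[0,0,0,0,0,0.01,0],[0,0,0,0,0,0.01,0],[0,0,0,0,0,0.01,0],[0,0,0,0,0,0.003,0],[0,0,0,0,0,0,0],[0,0,0,0,0,0,0],[0,0,0,0,0,0,0],[0,0,0,0,0,0,0]]'; python3 - <<'E'
from bench import ctrl
import cv2
a=ctrl.camera('side');b=ctrl.camera('scene');cv2.imwrite('pics/c.png',cv2.resize(b[200:360,270:470],None,fx=3,fy=3))
E
```

```text
time_s: 10.75
eef_pos: [0.5403, 0.2845, 0.0735]
eef_rot: [0.0, 0.707, 0.707, 0.0]
wrist_force: [-0.3, -0.5, 0.3]
opening: -0.002
grasp_force: 0.0
```

View pics/c.png

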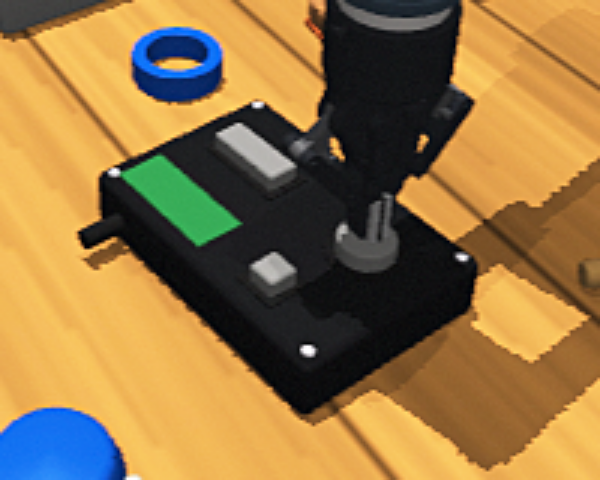

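The bar key (crop 255,155) is back up. The shut fingers stand over the middle of the round key (367,245), clear of the stop key (272,272). Now pressing to a TCP height of about 0.068 m, then in small steps.

```bash
python3 -m handwheel '[[0,0,0,0,0,0.004,0],[0,0,0,0,0,0.004,0],[0,0,0,0,0,0.004,0],[0,0,0,0,0,0.003,0],[0,0,0,0,0,0,0],[0,0,0,0,0,0,0],[0,0,0,0,0,0,0],[0,0,0,0,0,0,0]]'
```

```text
time_s: 11.65
eef_pos: [0.5402, 0.2844, 0.069]
eef_rot: [0.0, 0.707, 0.707, 0.0]
wrist_force: [-0.7, -1.1, 3.9]
opening: -0.0
grasp_force: 1.8
```

```bash
python3 -m handwheel '[[0,0,0,0,0,0.003,0],[0,0,0,0,0,0,0],[0,0,0,0,0,0,0],[0,0,0,0,0,0,0],[0,0,0,0,0,0,0],[0,0,0,0,0,0,0],[0,0,0,0,0,0,0],[0,0,0,0,0,0,0]]'
```

```text
time_s: 12.45
eef_pos: [0.5402, 0.2844, 0.068]
eef_rot: [0.0, 0.707, 0.707, 0.0]
wrist_force: [-1.3, 0.2, 4.7]
opening: 0.0
grasp_force: 2.0
```

```bash
python3 -m handwheel '[[0,0,0,0,0,0.003,0],[0,0,0,0,0,0,0],[0,0,0,0,0,0,0],[0,0,0,0,0,0,0],[0,0,0,0,0,0,0],[0,0,0,0,0,0,0],[0,0,0,0,0,0,0],[0,0,0,0,0,0,0]]'
```

```text
time_s: 13.25
eef_pos: [0.5402, 0.2844, 0.0671]
eef_rot: [-0.0, 0.707, 0.707, -0.0]
wrist_force: [-1.6, 0.3, 2.7]
opening: -0.003
grasp_force: 1.8
```

```bash
python3 -m handwheel '[[0,0,0,0,0,0.003,0],[0,0,0,0,0,0,0],[0,0,0,0,0,0,0],[0,0,0,0,0,0,0],[0,0,0,0,0,0,0],[0,0,0,0,0,0,0],[0,0,0,0,0,0,0],[0,0,0,0,0,0,0]]'
```

```text
time_s: 14.05
eef_pos: [0.5402, 0.2844, 0.0662]
eef_rot: [-0.0, 0.707, 0.707, -0.0]
wrist_force: [-0.9, -0.1, 2.8]
opening: 0.002
grasp_force: 1.4
```

```bash
python3 -m handwheel '[[0,0,0,0,0,0.003,0],[0,0,0,0,0,0,0],[0,0,0,0,0,0,0],[0,0,0,0,0,0,0],[0,0,0,0,0,0,0],[0,0,0,0,0,0,0],[0,0,0,0,0,0,0],[0,0,0,0,0,0,0]]'
```

```text
time_s: 14.85
eef_pos: [0.5402, 0.2844, 0.0653]
eef_rot: [-0.0, 0.707, 0.707, -0.0]
wrist_force: [-0.7, 0.8, 2.4]
opening: -0.001
grasp_force: 1.2
```

The round key shows the same click, with force down to the 2.3 N trough. I'm lifting clear, then checking.

```bash
python3 -m handwheel '[[0,0,0,0,0,-0.02,0],[0,0,0,0,0,-0.05,0],[0,0,0,0,0,-0.1,0],[0,0,0,0,0,-0.1,0],[0,0,0,0,0,-0.1,0],[0,0,0,0,0,-0.05,0],[0,0,0,0,0,0,0],[0,0,0,0,0,0,0]]'; python3 - <<'E'
from bench import ctrl
import cv2
b=ctrl.camera('scene');cv2.imwrite('pics/d.png',cv2.resize(b[200:360,270:470],None,fx=3,fy=3))
E
```

```text
time_s: 15.65
eef_pos: [0.5398, 0.2843, 0.1907]
eef_rot: [-0.0, 0.707, 0.707, -0.0]
wrist_force: [-0.2, 0.3, -0.1]
opening: -0.001
grasp_force: 0.0
```

View pics/d.png

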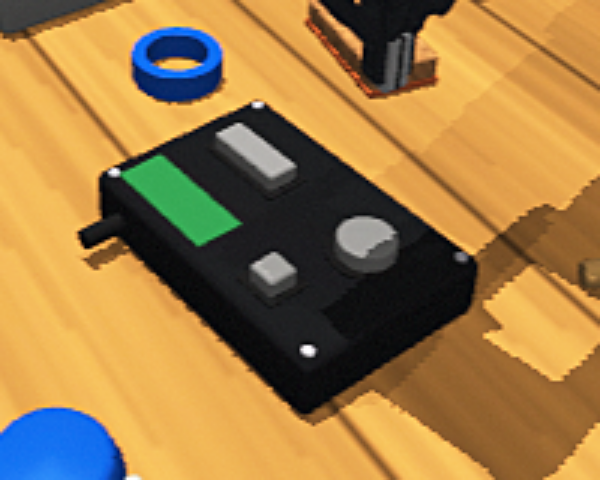

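All three keys are up: bar (255,155), round (367,243) and stop (272,272). The gripper is clear of the pad.

```bash
python3 -c "
from bench import ctrl
print(ctrl.hand_in())"
```

```text
the job is handed in; nothing more can be done
None
```

Job handed in at about 16 s: I pressed the bar key, then the round key, each about 5 mm until its dome clicked; both came back up, and I did not touch the stop key.

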